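# Shut the wooden tap of the soaking crock

## Robot

A 6-joint arm with a two-finger parallel gripper is mounted at the origin on the work surface. World frame = base frame: x ahead of the robot, y to its left, z up, the work surface at z = 0. Lengths are in mm, angles in rad, forces in N, time in s.
With the tool pointing down it reaches from about 350 to 975 mm from the base axis. Payload 7.1 kg.
Tool frame: the origin (TCP) lies at the very end of the fingers, on their centre line; the grasp point (between the pads) lies 19 mm behind it; y points along the fingers, x is the direction in which the jaws open and shut, and the axes are right-handed (so a half turn about y gives the same grasp; the last joint's range is limited). The gripper opens to 88 mm and grips with 3 to 60 N. Pads are 20 mm wide; open, the fingers measure 115 mm over their backs; the gripper's body (75 mm by 178 mm) begins 61 mm behind the grasp point.
Start: joints at [-1.144, 0.423, 1.63, -0, 1.089, -0.019], TCP at [269.502, -563.891, 222.675] pointing down, gripper open.
Joint ranges: [-3, 3], [-0.9, 2.11], [0.09, 2.58], [-1.31, 4.45], [0.11, 2.69], [-2.54, 2.54]. Speed limits (rad/s): [2.39, 2.39, 3.01, 3.14, 3.14, 3.14].

## Interface

Orientations are given as a rotation vector (axis times angle).
In Python, from workcell import ctrl gives the robot as it stands. The module is installed in compiled form; this text tells all that it offers.
- The arm moves only by the tool jog_arm, never from a script. Its argument "steps" is a list of rows, each an object with "turn": the turn, a rotation vector about the world's x, y, z scaled (see below), a list of three; "dp": the shift along the world's x, y, z scaled (see below), a list of three; "claw": the opening, from 0 (shut) to 1 (fully open). In form: [{"turn": [wx, wy, wz], "dp": [x, y, z], "claw": claw}, ...]. A call has 1 to 12 rows; each row is the pose to reach, as a shift and turn from the pose measured when the call began, turning the shorter way round; what a row does not reach only later rows make up. The controller multiplies each number of a shift by 80 mm and each number of a turn by pi rad. A row lasts 1/12 s, in which the tool goes at most 41.7 mm and 7.16 degrees, less where a joint would pass 70% of its speed; a pose out of reach is approached as far as the arm can. A call with a number of a shift or a turn outside -1 to 1 is refused whole. A call with a gripper value outside its range is refused whole. The fingers move at their own pace and stop on an object; the grip force is fixed at half the most. Time passes only in rows, so rows that repeat a pose let the fingers close. It gives the time, the measured TCP pose, the force and the opening at its end, in the units of the state.
- ctrl.get_obs(): the state, without advancing time (a new reading comes with each control period).
- ctrl.get_image(name): name is "scene" or "side" or "wrist"; returns a dict with "img" (480x640x3 uint8, red, green, blue), "range_z" (480x640 float32, mm along the optical axis (not along the pixel's ray), 0 where there is no reading), "fovy" (degrees; the focal length in pixels is half the picture's height over the tangent of half this angle, whatever the lens; pixels are square), "cx", "cy" (the principal point, pixels), "dist_coeffs" ([k1, k2, p1, p2, k3] as OpenCV has them; the pictures are not rectified), "camera_from_world" (4x4, takes a point from world to camera coordinates); the wrist camera has in their place "hand_eye" (4x4, takes a point from camera to tool coordinates, whose origin is the TCP and whose axes are the tool frame's). Camera axes: x right, y down, z forward; pixel columns grow to the right and rows downward; lengths in mm; the calibration is good to about 2 mm. A picture is of the moment at which its call begins: read the wrist's pose just before it.
- ctrl.close_job(): hands the job in, once; it reports no verdict.
The state is a dict: "t": time; "qpos": joint angles; "qvel": joint speeds; "joint_torque": joint torques, N m; "ee_pos": TCP position; "orientation": TCP orientation; "ft_force": force on the tool from outside, world axes, zero at the start; "moment": the same for the moment, N m; "width": finger opening in mm.
Only numpy, scipy, OpenCV 4.12 (cv2) and the standard library are available. Lean on these libraries where they do the work, as an engineer would, in place of code of your own. Each camera call takes 0.05 s, during which the arm holds its last target.

## Task

Get the corn-husk soaking crock ready for filling. Shut its wooden tap: turn the key until its paddle stands squarely across the barrel, either way, pressing it down into its taper as you turn, so that it ends fully home and holds there. Slide the drip bowl across the table until it stands upright under the middle of the spout, and leave the other things where they are.

Things in the scene. Friction and masses are not known exactly. Their poses are not given: they have to be found in the camera images.
- crock: fixed white stoneware soaking crock, round, low and wide (270 mm across, 282 at the lip, lip 205 mm above the table) on a slatted wooden stand 245 mm square and 100 mm high. Origin: on the table under the crock's centre. Its wooden tap, a round beech barrel 31 to 38 mm thick, 140 mm above the table, sticks out 148 mm from the crock's wall along the body's -y axis
- spout (a point): mouth of the tap's downward spout (17 mm across), 100 mm above the table and 255 mm from the crock's centre along the barrel; same axes as the crock, so y lies along the barrel and x across it, level
- key: the tap's loose beech key: a tapered plug, upright in the bore of the tap's boss (46 mm across, top face 164 mm above the table, 215 mm from the crock's centre along the barrel, 75 mm from its outer wall). Above the plug a round collar 47 mm across and 8 mm thick, on it an upright paddle 48 mm long (y), 12 mm thick (x), 30 mm high. Origin: on its axis at the collar's underside; 70 g
- key_grip (a point): centre of the key's paddle, 23 mm above the collar's underside, 15 mm above its top face; key's axes. Start: the plug just rests in its bore, collar 6 mm above the boss, paddle within 0.6 rad of the barrel's line (open). Shut: paddle square across it, turned either way. Home: collar 2.5 mm or less off the boss; takes about 10 N while turning, about 20 N without; it stays by friction
- bowl: drip bowl, loose, white stoneware with a dark rim, 150 mm across the rim, 96 mm across the foot, 55 mm high, 5 mm wall, 0.3 to 0.55 kg, too wide to grasp across; origin at the centre of its underside, z up. It starts on the table, to the right of the tap, clear of it
- beeswax: bystander: round cake of beeswax, 52 mm across, 24 mm high, about 130 mm to one side of the barrel; origin under its centre
- pot: bystander: small glass jar with a steel lid, 54 mm across, 62 mm high, beside the stand on the other side of the barrel; origin under its centre
- corn_ear: bystander: dried ear of corn, 200 mm long, 46 mm thick, lying beyond the bowl; origin under the middle
- glue: bystander: white glue bottle, 48 mm across, 130 mm high; origin under its centre
- brush_cup: bystander: clay cup with brushes, 76 mm across, 215 mm high in all; origin under its centre
- drying_block: bystander: wooden block 100 x 160 x 28 mm with four husk rosettes on sticks, about 105 mm high in all; origin under its centre
Not all that is in view belongs to the job. Leave any pink look-alike of the key alone.

How it is judged (in metres and radians):
On the way:
1. the key is pressed at least 1.5 mm down into its taper (collar 4.5 mm or less above the boss) while it still has 20 degrees or more of its turn to go (z of key_grip in the frame of spout below 0.0915 m and angle between the y axis of key_grip and the x axis of spout, either way round above 0.35 rad and angle between key_grip's own z axis and vertical below 0.15 rad), for 0.1 s.
At the end, for the whole second after the job is handed in: The key stands upright in the tap, fully home (its collar 2.5 mm or less above the boss), with its paddle across the barrel within 10 degrees; the drip bowl stands upright and still on the table with its centre within 35 mm of being under the spout (z of key_grip in the frame of spout between 0.085 and 0.0895 m and angle between the y axis of key_grip and the x axis of spout, either way round below 0.17 rad and angle between each of key_grip, bowl's own z axis and vertical below 0.1 rad and horizontal distance between key_grip and spout between 0.035 and 0.045 m and linear speed of each of key, bowl below 0.01 m/s and horizontal distance between bowl and spout below 0.035 m and height (world z) of bowl below 0.008 m); the robot touches nothing.
It fails at once if one of the listed bystanders is moved by more than 30 mm (distance of any of beeswax, pot, corn_ear, glue, brush_cup, drying_block from where it was at the start of the episode above 0.03 m).
It fails at once if the drip bowl is tipped by more than 30 degrees (angle between bowl's own z axis and vertical above 0.52 rad).
It fails at once if the drip bowl is lifted more than 30 mm off the table instead of sliding (height (world z) of bowl above 0.03 m).
It also fails if it takes over 54 s, if anything falls off the work surface, if the arm or the gripper's body presses on something with over 40 N, if the wrist force passes 120 N, or if a joint passes its speed limit or range.

## Working session

There is one attempt and no reset: what is moved stays moved. The work goes in short steps, Python scripts to look and compute and a tool call to move; the robot and the scene stay as the last step left them, time stands still between calls to the robot, and variables do not carry over. Pictures are saved under pics/ and viewed, and the job is handed in when it is done.

Besides the shell and the picture viewer there is one more tool, called after "Emit:" by a JSON object that holds its "fn" and its "kwargs", one argument or row to a line. jog_arm: Moves the arm, as the interface text tells. Its arguments: {"type":"object","properties":{"steps":{"type":"array","items":{"type":"object","properties":{"turn":{"type":"array","items":{"type":"number"}},"dp":{"type":"array","items":{"type":"number"}},"claw":{"type":"number"}}}}},"required":["steps"]}

```bash
mkdir -p pics; cat > h.py <<'E'
import numpy as np, cv2, pickle
from workcell import ctrl
def snap(n,tag):
    o=ctrl.get_obs(); d=ctrl.get_image(n); d['obs']=o
    pickle.dump(d,open(f'{tag}.pkl','wb')); cv2.imwrite(f'pics/{tag}.png',d['img'][:,:,::-1]); return d
def K(d):
    f=240/np.tan(np.radians(d['fovy'])/2); return np.array([[f,0,d['cx']],[0,f,d['cy']],[0,0,1]])
def cfw(d):
    if 'camera_from_world' in d: return np.array(d['camera_from_world'])
    o=d['obs'];T=np.eye(4);T[:3,:3]=cv2.Rodrigues(np.array(o['orientation'],float))[0];T[:3,3]=o['ee_pos']
    return np.linalg.inv(T@np.array(d['hand_eye']))
def rays(d,px):
    u=cv2.undistortPoints(np.array(px,float).reshape(-1,1,2),K(d),np.array(d['dist_coeffs'],float)).reshape(-1,2)
    T=np.linalg.inv(cfw(d)); r=np.c_[u,np.ones(len(u))]
    return T[:3,3], r@T[:3,:3].T
def onplane(d,px,z):
    c,r=rays(d,px); return c+r*((z-c[2])/r[:,2])[:,None]
def depthpts(d,px):
    px=np.array(px).reshape(-1,2); c,r=rays(d,px); z=d['range_z'][px[:,1].astype(int),px[:,0].astype(int)]
    return c+r*z[:,None]
def proj(d,P):
    T=cfw(d); return cv2.projectPoints(np.array(P,float).reshape(-1,3),cv2.Rodrigues(T[:3,:3])[0],T[:3,3],K(d),np.array(d['dist_coeffs'],float))[0].reshape(-1,2)
def cloud(d):
    v,u=np.nonzero(d['range_z']>0); px=np.c_[u,v]; return px,depthpts(d,px)
E
python3 - <<'E'
from h import *
for n in ['scene','side','wrist']:
    d=snap(n,n+'0'); print(n,d['fovy'],d['dist_coeffs'],np.linalg.inv(cfw(d))[:3].round(2).tolist())
print(ctrl.get_obs())
E
```

```text
scene 47.838641484709484 [-0.0987661  0.         0.         0.         0.       ] [[-0.62, 0.47, -0.63, 1370.76], [0.79, 0.37, -0.49, 557.46], [0.0, -0.8, -0.6, 888.76]]
side 46.14230929042124 [-0.05216413  0.          0.          0.          0.        ] [[-0.75, -0.4, 0.52, -153.94], [-0.66, 0.46, -0.6, 765.67], [0.0, -0.79, -0.61, 1023.64]]
wrist 60.65959449701822 [-0.09575983  0.          0.          0.          0.        ] [[0.43, -0.86, -0.26, 340.91], [-0.9, -0.41, -0.12, -529.42], [-0.0, 0.29, -0.96, 384.03]]
{'t': 0.15, 'qpos': array([-1.14397874e+00,  4.23670772e-01,  1.63048895e+00,  3.50757815e-05,
        1.08855338e+00, -1.90252950e-02]), 'qvel': array([-0.00038833, -0.00376904, -0.00393049,  0.00210678,  0.0009867 ,
        0.00080786]), 'joint_torque': array([ 1.17836626e-03, -5.44980240e+01, -2.73920774e+01,  6.44883513e-02,
        2.03355431e-02, -5.74771207e-05]), 'ee_pos': array([ 269.36015712, -563.52456981,  222.08685656]), 'orientation': array([-1.38707825,  0.8755226 , -0.87401476]), 'ft_force': array([0.13385614, 0.14214814, 0.23273742]), 'moment': array([ 0.00554073, -0.03139275,  0.01765726]), 'width': 88.14384608623223}
```

View pics/scene0.png

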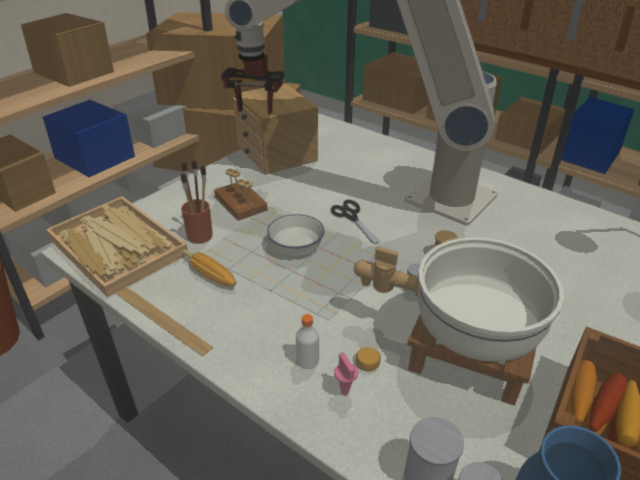

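View pics/side0.png

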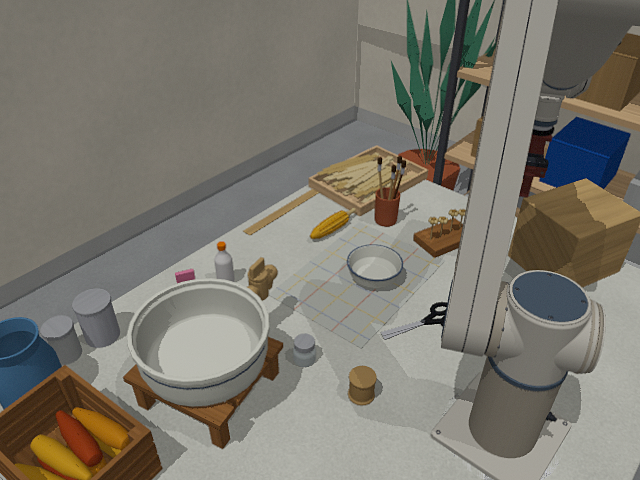

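View pics/wrist0.png

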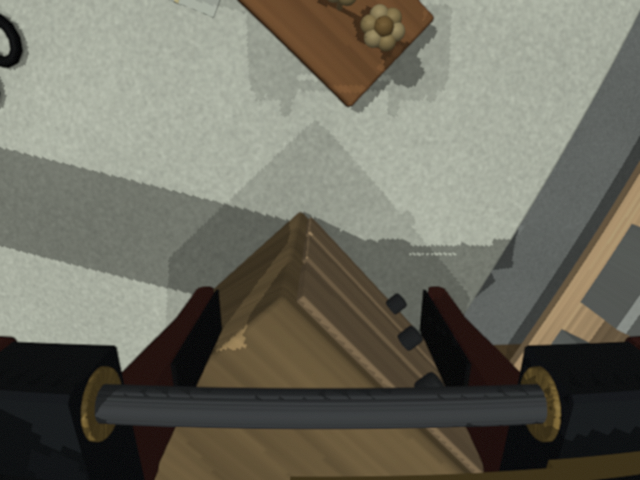

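The scene view shows the beech key on the tap at about (385,258). The pink thing at (346,373) is the look-alike. The bowl is at (296,234) and the crock at (488,295). Next I'll measure these.

```bash
python3 - <<'E'
from h import *
from scipy.optimize import least_squares
def circ(P):
    f=lambda p:np.hypot(P[:,0]-p[0],P[:,1]-p[1])-p[2]
    r=least_squares(f,[*P.mean(0)[:2],100],loss='soft_l1',f_scale=2); return r.x.round(1)
for n in ['scene','side']:
    d=pickle.load(open(n+'0.pkl','rb')); px,P=cloud(d)
    x0,y0,x1,y1={'scene':(415,232,565,360),'side':(128,275,272,410)}[n]
    m=(px[:,0]>x0)&(px[:,0]<x1)&(px[:,1]>y0)&(px[:,1]<y1)&(P[:,2]>202)&(P[:,2]<209)
    print(n,'crock rim',circ(P[m]),m.sum())
    x0,y0,x1,y1={'scene':(262,208,330,262),'side':(343,240,408,292)}[n]
    m=(px[:,0]>x0)&(px[:,0]<x1)&(px[:,1]>y0)&(px[:,1]<y1)
    mm=m&(P[:,2]>50)&(P[:,2]<58)
    print('bowl rim',circ(P[mm]),mm.sum(), 'table z',np.median(P[m][:,2]))
    # tap
    x0,y0,x1,y1={'scene':(350,240,420,300),'side':(240,250,285,305)}[n]
    m=(px[:,0]>x0)&(px[:,0]<x1)&(px[:,1]>y0)&(px[:,1]<y1)&(P[:,2]>90)
    Q=P[m]
    t=Q[(Q[:,2]>180)&(Q[:,2]<215)]
    if n=='scene': t=t[px[m][(Q[:,2]>180)&(Q[:,2]<215)][:,0]<402]
    print('paddle', len(t), t.mean(0).round(1), t.max(0).round(1), t.min(0).round(1))
    c,s,v=np.linalg.svd(t[:,:2]-t[:,:2].mean(0));print('dir',v[0], s)
    im=d['img'][y0-20:y1+20,x0-20:x1+20,::-1]; cv2.imwrite(f'pics/tap_{n}.png',cv2.resize(im,None,fx=6,fy=6,interpolation=2)[:600,:800])
E
```

```text
scene crock rim [540.8 328.9 135.6] 1334
bowl rim [ 494.6 -214.    72.5] 340 table z 5.669643236962543
paddle 291 [593.5 121.8 196.5] [602.7 144.1 209.5] [578.2  97.3 180.3]
dir [-0.21105975  0.97747316] [239.63120402  53.69990073]
side crock rim [537.5 328.7 135.6] 1547
bowl rim [ 493.1 -213.2   72.2] 336 table z 9.585652649423878
paddle 477 [553.7 164.1 198. ] [598.  206.9 212.3] [484.3  96.  180.1]
dir [-0.62798277  0.77822725] [1077.40541805  259.12030416]
```

```bash
python3 - <<'E'
import cv2,numpy as np
a=cv2.imread('pics/tap_scene.png');b=cv2.imread('pics/tap_side.png')
print(a.shape,b.shape)
a=cv2.resize(a,(440,440*a.shape[0]//a.shape[1]));b=cv2.resize(b,(340,340*b.shape[0]//b.shape[1]))
h=max(a.shape[0],b.shape[0]);o=np.zeros((h,780,3),np.uint8);o[:a.shape[0],:440]=a;o[:b.shape[0],440:]=b
cv2.imwrite('pics/taps.png',o)
E
```

```text
(600, 660, 3) (570, 510, 3)
```

View pics/taps.png

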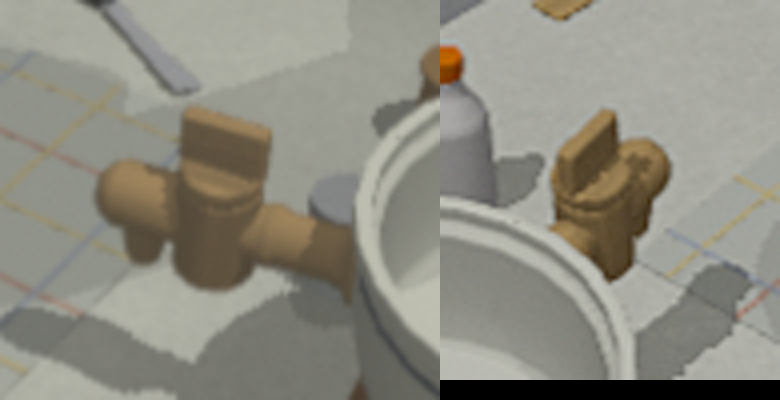

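```bash
python3 - <<'E'
from h import *
d=pickle.load(open('scene0.pkl','rb')); s=pickle.load(open('side0.pkl','rb'))
for n,p in dict(beeswax=(368,360),pink=(346,385),glue=(307,358),corn=(212,270),cup=(198,238),block=(240,205)).items(): print(n,onplane(d,[p],5).round(0))
print('pot',onplane(s,[(304,355)],10).round(0))
print('sciss',onplane(d,[(345,210),(375,240)],3).round(0).tolist())
w=pickle.load(open('wrist0.pkl','rb')); print(cv2.Rodrigues(w['obs']['orientation'])[0].round(3)); print(np.array(w['hand_eye']).round(3))
E
```

```text
beeswax [[706. 167.   5.]]
pink [[788. 169.   5.]]
glue [[782.  62.   5.]]
corn [[ 707. -313.    5.]]
cup [[ 637. -446.    5.]]
block [[ 446. -474.    5.]]
pot [[443. 123.  10.]]
sciss [[269.0, -213.0, 3.0], [338.0, -60.0, 3.0]]
[[ 0.431 -0.001  0.902]
 [-0.902  0.001  0.431]
 [-0.001 -1.     0.   ]]
[[ 1.00000e+00 -1.00000e-03 -1.00000e-03 -5.70000e-02]
 [ 1.00000e-03 -2.90000e-01  9.57000e-01 -1.62039e+02]
 [-1.00000e-03 -9.57000e-01 -2.90000e-01  7.92960e+01]
 [ 0.00000e+00  0.00000e+00  0.00000e+00  1.00000e+00]]
```

```bash
python3 - <<'E'
from h import *
# paddle top edges via scene view: crop with plane z=208
d=pickle.load(open('scene0.pkl','rb'))
px,P=cloud(d)
m=(px[:,0]>355)&(px[:,0]<402)&(px[:,1]>240)&(px[:,1]<300)&(P[:,2]>90)
Q=P[m]
f=Q[(Q[:,2]>186)&(Q[:,2]<203)]; q=f[:,:2]
v=np.linalg.svd(q-q.mean(0))[2]; r=(q-q.mean(0))@v[1]; q=q[abs(r)<3]; v=np.linalg.svd(q-q.mean(0))[2]
t=(q-q.mean(0))@v[0]; print('face',q.mean(0),v[0],'yaw',np.arctan2(v[0][1],v[0][0]),t.min(),t.max(),len(q))
b=np.array([590-539,121-329.]);print('barrel yaw',np.arctan2(b[1],b[0]))
E
```

```text
face [594.44936873 122.36383978] [-0.1992866   0.97994125] yaw 1.7714261944167355 -24.92378102865146 22.5107720403769 137
barrel yaw -1.3303476440066508
```

Emit:
{"fn": "jog_arm", "kwargs": {
  "steps": [
    {"turn": [0,0,0.05],"dp": [0.3,0.7,0.9],"claw": 0.7},
    {"turn": [0,0,0.05],"dp": [0.3,0.7,0.9],"claw": 0.7},
    {"turn": [0,0,0.05],"dp": [0.3,0.7,0.9],"claw": 0.7}
  ]
}}

```text
t: 0.4
ee_pos: [295.0, -506.6, 297.9]
orientation: [-1.437, 0.751, -0.755]
ft_force: [0.4, -0.9, 0.1]
width: 71.2
```

Emit:
{"fn": "jog_arm", "kwargs": {
  "steps": [
    {"turn": [0,0,0.05],"dp": [0.47,1,0],"claw": 0.7},
    {"turn": [0,0,0.05],"dp": [0.47,1,0],"claw": 0.7},
    {"turn": [0,0,0.05],"dp": [0.47,1,0],"claw": 0.7}
  ]
}}

```text
t: 0.65
ee_pos: [333.7, -422.4, 297.9]
orientation: [-1.476, 0.627, -0.631]
ft_force: [0.4, -0.4, -0.5]
width: 61.3
```

Emit:
{"fn": "jog_arm", "kwargs": {
  "steps": [
    {"turn": [0,0,0.05],"dp": [0.47,1,0],"claw": 0.7},
    {"turn": [0,0,0.05],"dp": [0.47,1,0],"claw": 0.7},
    {"turn": [0,0,0.05],"dp": [0.47,1,0],"claw": 0.7}
  ]
}}

```text
t: 0.9
ee_pos: [372.2, -338.6, 297.3]
orientation: [-1.508, 0.504, -0.506]
ft_force: [-0.1, 0.5, -0.0]
width: 61.5
```

Emit:
{"fn": "jog_arm", "kwargs": {
  "steps": [
    {"turn": [0,0,0.05],"dp": [0.47,1,0],"claw": 0.7},
    {"turn": [0,0,0.05],"dp": [0.47,1,0],"claw": 0.7},
    {"turn": [0,0,0.05],"dp": [0.47,1,0],"claw": 0.7}
  ]
}}

```text
t: 1.15
ee_pos: [410.9, -255.3, 296.9]
orientation: [-1.533, 0.38, -0.38]
ft_force: [-0.2, 0.2, 0.4]
width: 61.4
```

Emit:
{"fn": "jog_arm", "kwargs": {
  "steps": [
    {"turn": [0,0,0.05],"dp": [0.47,1,0],"claw": 0.7},
    {"turn": [0,0,0.05],"dp": [0.47,1,0],"claw": 0.7},
    {"turn": [0,0,0.05],"dp": [0.47,1,0],"claw": 0.7}
  ]
}}

```text
t: 1.4
ee_pos: [449.9, -172.3, 296.6]
orientation: [-1.55, 0.255, -0.255]
ft_force: [-0.4, -0.3, -0.6]
width: 61.2
```

Emit:
{"fn": "jog_arm", "kwargs": {
  "steps": [
    {"turn": [0,0,0.05],"dp": [0.47,1,0],"claw": 0.7},
    {"turn": [0,0,0.05],"dp": [0.47,1,0],"claw": 0.7},
    {"turn": [0,0,0.05],"dp": [0.47,1,0],"claw": 0.7}
  ]
}}

```text
t: 1.65
ee_pos: [489.4, -89.6, 296.5]
orientation: [-1.561, 0.129, -0.131]
ft_force: [0.1, -0.9, -0.4]
width: 61.2
```

Emit:
{"fn": "jog_arm", "kwargs": {
  "steps": [
    {"turn": [0,0,0.05],"dp": [0.47,1,0],"claw": 0.7},
    {"turn": [0,0,0.05],"dp": [0.47,1,0],"claw": 0.7},
    {"turn": [0,0,0.05],"dp": [0.47,1,0],"claw": 0.7}
  ]
}}

```text
t: 1.9
ee_pos: [529.1, -6.9, 296.3]
orientation: [-1.564, 0.004, -0.006]
ft_force: [-0.8, -0.4, -0.1]
width: 61.5
```

Emit:
{"fn": "jog_arm", "kwargs": {
  "steps": [
    {"turn": [0,0,0.03],"dp": [0.37,0.8,0],"claw": 0.7},
    {"turn": [0,0,0.03],"dp": [0.37,0.8,0],"claw": 0.7},
    {"turn": [0,0,0.03],"dp": [0.37,0.8,0],"claw": 0.7}
  ]
}}

```text
t: 2.15
ee_pos: [560.9, 59.5, 296.0]
orientation: [-1.562, -0.071, 0.067]
ft_force: [-0.7, 0.6, -0.3]
width: 61.5
```

Emit:
{"fn": "jog_arm", "kwargs": {
  "steps": [
    {"turn": [0,0,0.033],"dp": [0.37,0.76,0],"claw": 0.5},
    {"turn": [0,0,0.033],"dp": [0.37,0.76,0],"claw": 0.5},
    {"turn": [0,0,0.033],"dp": [0.37,0.76,0],"claw": 0.5},
    {"turn": [0,0,0.033],"dp": [0.37,0.76,0],"claw": 0.5},
    {"turn": [0,0,0.033],"dp": [0.37,0.76,0],"claw": 0.5}
  ]
}}

```text
t: 2.57
ee_pos: [590.1, 118.6, 295.3]
orientation: [-1.559, -0.15, 0.149]
ft_force: [0.4, -0.9, 0.5]
width: 44.0
```

```bash
python3 - <<'E'
from h import *
d=snap('wrist','w1'); print(d['obs']['ee_pos'],d['obs']['ft_force'],d['obs']['qpos'])
E
```

```text
[590.10689116 118.5951978  295.33839538] [ 0.44222238 -0.89001151  0.4975019 ] [ 0.17503822  0.31516624  1.61431694  0.00730975  1.21094954 -0.01794084]
```

View pics/w1.png

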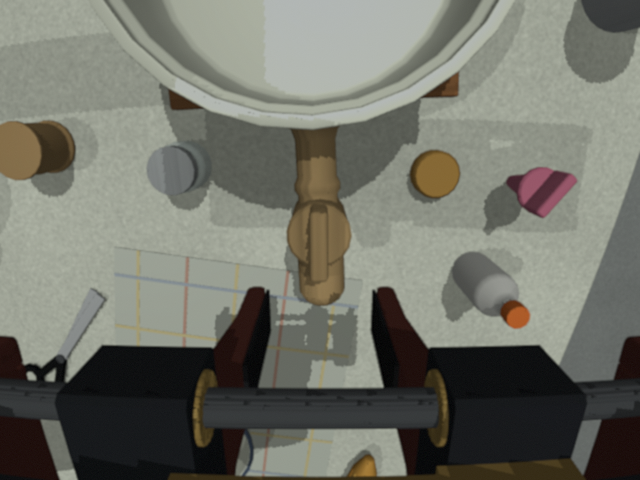

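The wrist view from above shows the key's collar at (319,235), with the paddle roughly along the barrel. The pink look-alike is at (540,190), off to the right. I'll measure from an enlarged crop.

```bash
python3 - <<'E'
from h import *
d=pickle.load(open('w1.pkl','rb'))
px,P=cloud(d)
m=(px[:,0]>270)&(px[:,0]<370)&(px[:,1]>150)&(px[:,1]<310)
p,Q=px[m],P[m]
for a,b in [(172,184),(200,214)]:
    s=(Q[:,2]>a)&(Q[:,2]<b); q=Q[s][:,:2]; print(a,b,s.sum(),q.mean(0).round(1),np.median(Q[s][:,2]).round(1))
    r=cv2.minAreaRect(q.astype(np.float32)); print(r, cv2.minEnclosingCircle(q.astype(np.float32)))
# paddle top dir
s=(Q[:,2]>203)&(Q[:,2]<214); q=Q[s][:,:2]; v=np.linalg.svd(q-q.mean(0))[2][0]; print('paddle yaw',np.arctan2(v[1],v[0]))
# barrel axis: points z>100<170 off boss; barrel silhouettes
s=(Q[:,2]>125)&(Q[:,2]<166); q=Q[s]; pp=p[s]
for r0 in range(150,310,12):
    k=(pp[:,1]>=r0)&(pp[:,1]<r0+12)
    if k.sum()>20: print(r0,q[k].min(0).round(1),q[k].max(0).round(1),q[k].mean(0).round(1),k.sum())
m=(P[:,2]>202)&(P[:,2]<209)&(px[:,1]<140)
from scipy.optimize import least_squares
c=P[m];r=least_squares(lambda x:np.hypot(c[:,0]-x[0],c[:,1]-x[1])-x[2],[540,329,136],loss='soft_l1',f_scale=2);print('crock',r.x)
im=cv2.resize(d['img'][140:310,240:400,::-1],None,fx=3.5,fy=3.5,interpolation=2);cv2.imwrite('pics/w1c.png',im)
E
```

```text
172 184 2140 [587.9 120.9] 177.2
((588.0912475585938, 120.45259094238281), (45.9316520690918, 46.14796447753906), 11.99337100982666) ((588.0826416015625, 119.63501739501953), 23.949445724487305)
200 214 1299 [587.7 121.1] 207.0
((587.78173828125, 119.74552154541016), (11.58329963684082, 47.60073471069336), 11.05366039276123) ((588.0847778320312, 119.81995391845703), 23.816116333007812)
paddle yaw -1.3747927183412598
150 [559.9 164.7 139. ] [592.  177.5 156.7] [575.7 171.8 152.4] 440
162 [562.1 156.2 140. ] [593.6 169.6 157.6] [577.8 163.6 152.1] 486
174 [563.4 146.5 140. ] [598.6 161.  158.7] [580.  154.9 152.8] 518
186 [563.7 137.9 140. ] [598.9 152.7 158.7] [581.6 146.5 153.6] 515
198 [566.3 126.8 126.2] [606.6 143.2 164.4] [584.4 138.7 153.1] 318
210 [565.4 120.5 126.3] [607.  137.5 163. ] [587.7 131.5 154. ] 33
258 [577.   79.6 142.4] [614.3  97.2 158.7] [597.5  89.5 152. ] 230
270 [578.7  69.9 139. ] [617.5  88.6 159.1] [599.1  81.1 152.8] 345
282 [581.3  59.7 141. ] [618.8  79.2 160.3] [599.5  71.8 155. ] 534
294 [585.4  53.6 146. ] [617.   69.  159.8] [601.3  62.4 155. ] 342
crock [538.36253959 327.43429327 135.18552009]
```

View pics/w1c.png

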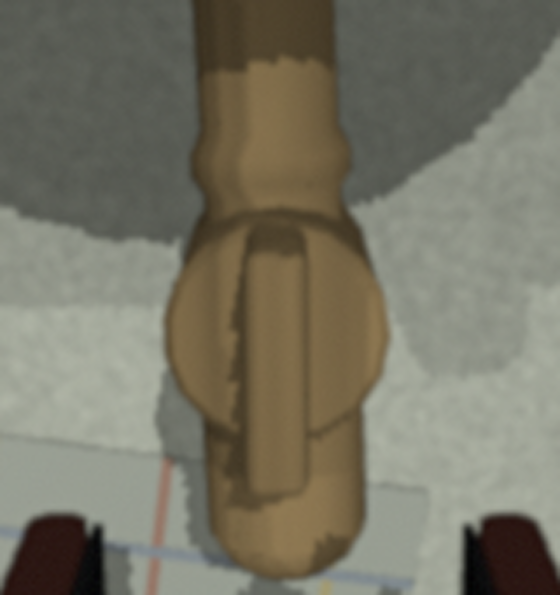

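Emit:
{"fn": "jog_arm", "kwargs": {
  "steps": [
    {"turn": [0,0,0],"dp": [-0.026,0.016,-0.4],"claw": 0.5},
    {"turn": [0,0,0],"dp": [-0.026,0.016,-0.8],"claw": 0.5},
    {"turn": [0,0,0],"dp": [-0.026,0.016,-0.95],"claw": 0.5},
    {"turn": [0,0,0],"dp": [-0.026,0.016,-0.95],"claw": 0.5},
    {"turn": [0,0,0],"dp": [-0.026,0.016,-0.95],"claw": 0.5}
  ]
}}

```text
t: 3.03
ee_pos: [587.9, 118.9, 219.9]
orientation: [-1.559, -0.148, 0.148]
ft_force: [-0.2, 0.6, 0.7]
width: 43.9
```

```bash
python3 - <<'E'
from h import *
o=ctrl.get_obs(); R=cv2.Rodrigues(o['orientation'])[0]; print(o['ee_pos'],o['ft_force'],R.round(3),np.arctan2(R[1,0],R[0,0]))
E
```

```text
[587.91863343 118.88155682 219.86086139] [-0.19428297  0.63865826  0.65582886] [[ 0.982 -0.    -0.188]
 [ 0.188  0.007  0.982]
 [ 0.001 -1.     0.007]] 0.18877809067514778
```

Emit:
{"fn": "jog_arm", "kwargs": {
  "steps": [
    {"turn": [0,0,0.002],"dp": [0,0.012,-0.25],"claw": 0.5},
    {"turn": [0,0,0.002],"dp": [0,0.012,-0.46],"claw": 0.5},
    {"turn": [0,0,0.002],"dp": [0,0.012,-0.46],"claw": 0.5},
    {"turn": [0,0,0.002],"dp": [0,0.012,-0.46],"claw": 0.0},
    {"turn": [0,0,0.002],"dp": [0,0.012,-0.46],"claw": 0.0},
    {"turn": [0,0,0.002],"dp": [0,0.012,-0.46],"claw": 0.0},
    {"turn": [0,0,0.002],"dp": [0,0.012,-0.46],"claw": 0.0},
    {"turn": [0,0,0.002],"dp": [0,0.012,-0.46],"claw": 0.0},
    {"turn": [0,0,0.002],"dp": [0,0.012,-0.46],"claw": 0.0}
  ]
}}

```text
t: 3.78
ee_pos: [588.5, 119.9, 183.8]
orientation: [-1.558, -0.154, 0.152]
ft_force: [1.2, -0.0, 1.3]
width: 11.6
```

Emit:
{"fn": "jog_arm", "kwargs": {
  "steps": [
    {"turn": [0,0,-0.02],"dp": [0,0,-0.03],"claw": 0.0},
    {"turn": [0,0,-0.05],"dp": [0,0,-0.05],"claw": 0.0},
    {"turn": [0,0,-0.08],"dp": [0,0,-0.06],"claw": 0.0},
    {"turn": [0,0,-0.11],"dp": [0,0,-0.07],"claw": 0.0}
  ]
}}

```text
t: 4.12
ee_pos: [589.1, 120.1, 180.4]
orientation: [-1.56, 0.118, -0.125]
ft_force: [-5.0, -1.0, 17.9]
width: 12.0
```

Emit:
{"fn": "jog_arm", "kwargs": {
  "steps": [
    {"turn": [0,0,-0.03],"dp": [-0.007,0,-0.04],"claw": 0.0},
    {"turn": [0,0,-0.06],"dp": [-0.007,0,-0.05],"claw": 0.0},
    {"turn": [0,0,-0.09],"dp": [-0.007,0,-0.06],"claw": 0.0},
    {"turn": [0,0,-0.12],"dp": [-0.007,0,-0.07],"claw": 0.0}
  ]
}}

```text
t: 4.45
ee_pos: [589.6, 120.2, 178.3]
orientation: [-1.523, 0.413, -0.426]
ft_force: [-8.4, -3.7, 31.4]
width: 12.0
```

```bash
python3 - <<'E'
from h import *
o=ctrl.get_obs(); R=cv2.Rodrigues(o['orientation'])[0]; print(R.round(3),np.arctan2(R[1,0],R[0,0]),o['moment'],o['qpos'])
d=snap('wrist','w2')
E
```

```text
[[ 0.86   0.01   0.511]
 [-0.511  0.005  0.86 ]
 [ 0.006 -1.     0.009]] -0.5358475051277439 [-0.62361463  1.70319424  0.3268601 ] [0.17998821 0.43779396 1.7237946  0.0031901  0.96932405 0.71401613]
```

View pics/w2.png

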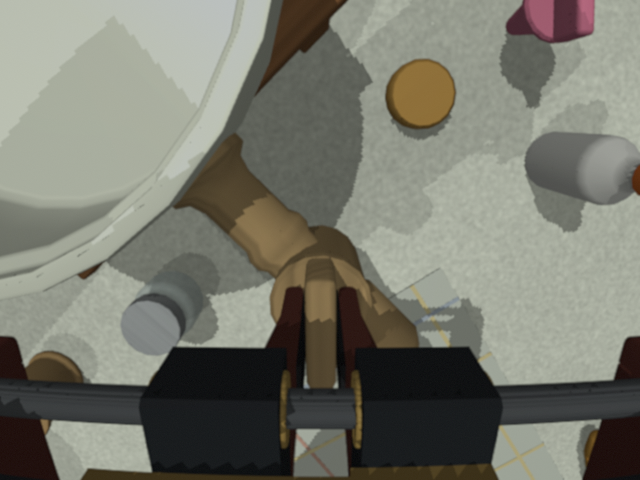

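The paddle, gripped at (320,290), has turned with the jaws to about 45° off the barrel. I'll check the collar height from depth.

```bash
python3 - <<'E'
from h import *
for t,c in [('w1',(588,119.9)),('w2',(588.5,120))]:
    d=pickle.load(open(t+'.pkl','rb')); px,P=cloud(d); r=np.hypot(P[:,0]-c[0],P[:,1]-c[1])
    for nm,lo,hi,rm in [('collar',165,186,22),('top',194,214,24)]:
        s=(r<rm)&(P[:,2]>lo)&(P[:,2]<hi); print(t,nm,s.sum(),np.percentile(P[s][:,2],[10,50,90]).round(1))
d=snap('scene','s2'); px,P=cloud(d); r=np.hypot(P[:,0]-588,P[:,1]-120)
d0=pickle.load(open('scene0.pkl','rb')); 
cv2.imwrite('pics/s2c.png',cv2.resize(np.hstack([d0['img'][235:305,345:425,::-1],d['img'][235:305,345:425,::-1]]),None,fx=4.9,fy=4.9,interpolation=2))
E
```

```text
w1 collar 1830 [176.4 177.3 178.2]
w1 top 1330 [205.3 206.9 208. ]
w2 collar 1973 [170.9 171.9 180.9]
w2 top 4918 [199.1 201.7 208.8]
```

View pics/s2c.png

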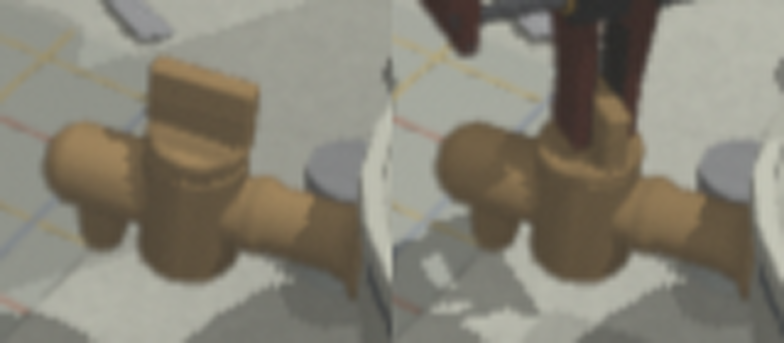

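Emit:
{"fn": "jog_arm", "kwargs": {
  "steps": [
    {"turn": [0,0,-0.03],"dp": [-0.012,0,-0.02],"claw": 0.0},
    {"turn": [0,0,-0.06],"dp": [-0.012,0,-0.02],"claw": 0.0},
    {"turn": [0,0,-0.09],"dp": [-0.012,0,-0.02],"claw": 0.0},
    {"turn": [0,0,-0.12],"dp": [-0.012,0,-0.02],"claw": 0.0},
    {"turn": [0,0,-0.15],"dp": [-0.012,0,-0.02],"claw": 0.0},
    {"turn": [0,0,-0.18],"dp": [-0.012,0,-0.02],"claw": 0.0},
    {"turn": [0,0,-0.21],"dp": [-0.012,0,-0.02],"claw": 0.0},
    {"turn": [0,0,-0.24],"dp": [-0.012,0,-0.02],"claw": 0.0},
    {"turn": [0,0,-0.256],"dp": [-0.012,0,-0.02],"claw": 0.0},
    {"turn": [0,0,-0.256],"dp": [-0.012,0,-0.02],"claw": 0.0}
  ]
}}

```text
t: 5.38
ee_pos: [589.6, 119.7, 178.5]
orientation: [-1.305, 1.027, -1.049]
ft_force: [-0.8, -3.0, 9.9]
width: 12.3
```

```bash
python3 - <<'E'
from h import *
o=ctrl.get_obs(); R=cv2.Rodrigues(o['orientation'])[0]; print(R.round(3),np.arctan2(R[1,0],R[0,0]),o['moment'],o['qpos'])
E
```

```text
[[ 0.227  0.013  0.974]
 [-0.974 -0.005  0.227]
 [ 0.008 -1.     0.011]] -1.3416866783796941 [-0.61819372  0.40466265 -0.13534368] [ 0.18413254  0.43711494  1.7243448  -0.00857273  0.96870685  1.53059209]
```

Emit:
{"fn": "jog_arm", "kwargs": {
  "steps": [
    {"turn": [0,0,0],"dp": [-0.01,0,-0.05],"claw": 0.0},
    {"turn": [0,0,0],"dp": [-0.01,0,-0.05],"claw": 0.0},
    {"turn": [0,0,0],"dp": [-0.01,0,-0.05],"claw": 0.0},
    {"turn": [0,0,0],"dp": [-0.01,0,0],"claw": 0.0},
    {"turn": [0,0,0],"dp": [-0.01,0,0.005],"claw": 0.4},
    {"turn": [0,0,0],"dp": [-0.01,0,0.005],"claw": 0.4},
    {"turn": [0,0,0],"dp": [-0.01,0,0.005],"claw": 0.4},
    {"turn": [0,0,0],"dp": [-0.01,0,0.005],"claw": 0.4}
  ]
}}

```text
t: 6.05
ee_pos: [588.5, 119.7, 178.6]
orientation: [-1.306, 1.028, -1.048]
ft_force: [0.7, 0.1, -0.1]
width: 33.8
```

Emit:
{"fn": "jog_arm", "kwargs": {
  "steps": [
    {"turn": [0,0,0],"dp": [0,0,0.1],"claw": 0.4},
    {"turn": [0,0,0],"dp": [0,0,0.4],"claw": 0.4},
    {"turn": [0,0,0],"dp": [0,0,0.8],"claw": 0.4},
    {"turn": [0,0,0],"dp": [0,0,1],"claw": 0.4},
    {"turn": [0,0,0],"dp": [0,0,1],"claw": 0.4}
  ]
}}

```text
t: 6.47
ee_pos: [590.8, 120.2, 263.2]
orientation: [-1.3, 1.023, -1.051]
ft_force: [0.8, -1.1, 0.3]
width: 35.2
```

Emit:
{"fn": "jog_arm", "kwargs": {
  "steps": [
    {"turn": [0,0,0],"dp": [-0.5,-0.4,0.5],"claw": 0.4},
    {"turn": [0,0,0],"dp": [-0.5,-0.4,0.5],"claw": 0.4},
    {"turn": [0,0,0],"dp": [-0.5,-0.4,0.5],"claw": 0.4},
    {"turn": [0,0,0],"dp": [-0.5,-0.4,0.5],"claw": 0.4}
  ]
}}

```text
t: 6.8
ee_pos: [550.8, 88.0, 303.5]
orientation: [-1.298, 1.023, -1.053]
ft_force: [0.8, 0.0, -0.7]
width: 35.3
```

```bash
python3 - <<'E'
from h import *
d=snap('wrist','w3'); px,P=cloud(d); r=np.hypot(P[:,0]-588,P[:,1]-120)
for lo,hi,rm in [(160,186,22),(194,214,26)]:
    s=(r<rm)&(P[:,2]>lo)&(P[:,2]<hi); q=P[s][:,:2]; print(s.sum(),P[s].mean(0).round(1),np.percentile(P[s][:,2],[10,50,90]).round(1)); 
    if s.sum()>20: v=np.linalg.svd(q-q.mean(0))[2][0]; print('yaw',np.arctan2(v[1],v[0]),cv2.minAreaRect(q.astype(np.float32)))
E
```

```text
1768 [588.6 119.3 174.1] [173.  173.9 174.9]
yaw -1.3395875816183203 ((588.5402221679688, 120.04114532470703), (41.34675216674805, 43.75891876220703), 10.976943016052246)
1379 [589.1 119.2 203.2] [201.8 203.5 204.6]
yaw -2.9103001378525692 ((588.563720703125, 119.46537017822266), (47.010963439941406, 12.287115097045898), 13.47607135772705)
```

View pics/w3.png

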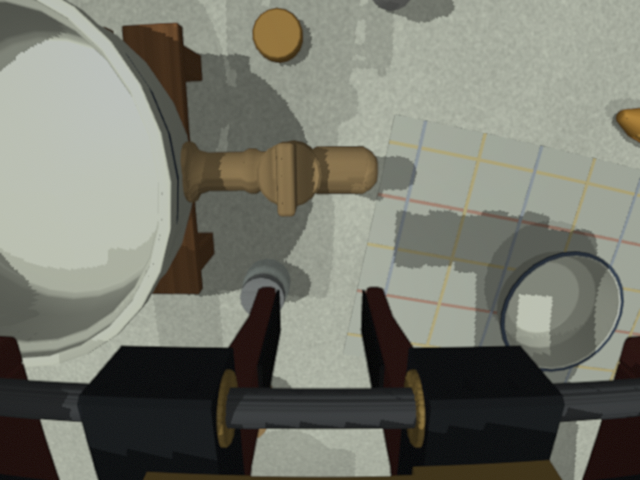

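```bash
python3 - <<'E'
from h import *
u=np.array([np.cos(-1.339),np.sin(-1.339)]); n=np.array([-u[1],u[0]]); c=np.array([539,328.5])
for t in ['w1','w2','w3']:
    d=pickle.load(open(t+'.pkl','rb')); px,P=cloud(d); a=(P[:,:2]-c)@u; b=(P[:,:2]-c)@n
    for nm,s in [('barrel in',(abs(b)<3)&(a>160)&(a<185)&(P[:,2]>140)),('barrel out',(abs(b)<3)&(a>250)&(a<272)&(P[:,2]>140)),('collar',(abs(np.hypot(a-215,b)-15)<6)&(P[:,2]>165)&(P[:,2]<182)),('top',(np.hypot(a-215,b)<20)&(P[:,2]>195)&(P[:,2]<212)),('lip',(abs(np.hypot(a,b)-138)<3)&(P[:,2]>198)&(P[:,2]<212)),('table',(a>150)&(a<400)&(abs(P[:,2])<12)&(abs(b)<300))]:
        if s.sum()>10: print(t,nm,s.sum(),np.percentile(P[s][:,2],[25,50,75]).round(1))
d=snap('scene','s3');sd=snap('side','d3')
for a,b,r in [('scene0','s3',(235,305,345,425)),('side0','d3',(245,305,235,290))]:
    A=pickle.load(open(a+'.pkl','rb'))['img'];B=pickle.load(open(b+'.pkl','rb'))['img'];y0,y1,x0,x1=r
    cv2.imwrite(f'pics/{b}c.png',cv2.resize(np.hstack([A[y0:y1,x0:x1,::-1],B[y0:y1,x0:x1,::-1]]),None,fx=4.9,fy=4.9,interpolation=0))
E
```

```text
w1 barrel in 284 [154.9 155.5 156.3]
w1 barrel out 126 [157.9 158.5 158.9]
w1 collar 1535 [176.9 177.4 177.8]
w1 top 1068 [206.4 207.1 207.6]
w1 lip 4468 [204.4 204.9 205.4]
w1 table 78671 [-0.5  0.1  0.9]
w2 barrel in 4105 [270.5 281.7 282.4]
w2 barrel out 43 [158.4 158.6 159.1]
w2 collar 1325 [171.5 171.9 172.4]
w2 top 4001 [201.1 201.8 202.5]
w2 lip 7642 [204.1 204.7 205.2]
w2 table 88164 [-0.6 -0.1  0.5]
w3 barrel in 257 [154.9 155.6 156.5]
w3 barrel out 236 [158.2 158.7 159.2]
w3 collar 1506 [173.5 173.9 174.4]
w3 top 1162 [202.9 203.6 204.1]
w3 lip 4748 [204.  204.8 205.3]
w3 table 64723 [-0.4  0.3  1.2]
```

View pics/s3c.png

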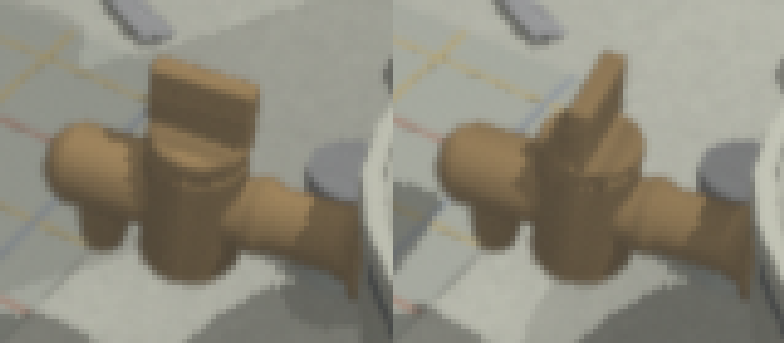

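View pics/d3c.png

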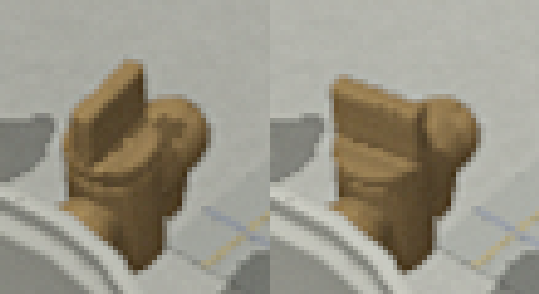

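The lip and barrel heights agree between views, but the collar rose about 2 mm when I released it. The gap is now about 2.5 mm, which is borderline. I'll press again with the fingertips straddling the paddle, ungripped.

Emit:
{"fn": "jog_arm", "kwargs": {
  "steps": [
    {"turn": [0,0,0],"dp": [0.47,0.4,-0.4],"claw": 0.24},
    {"turn": [0,0,0],"dp": [0.47,0.4,-0.4],"claw": 0.24},
    {"turn": [0,0,0],"dp": [0.47,0.4,-0.4],"claw": 0.24},
    {"turn": [0,0,0],"dp": [0.47,0.4,-0.4],"claw": 0.24},
    {"turn": [0,0,0],"dp": [0.47,0.4,-0.4],"claw": 0.24}
  ]
}}

```text
t: 7.37
ee_pos: [587.9, 120.6, 269.2]
orientation: [-1.303, 1.025, -1.049]
ft_force: [-0.4, 0.3, -0.9]
width: 21.0
```

```bash
python3 - <<'E'
from h import *
o=ctrl.get_obs(); R=cv2.Rodrigues(o['orientation'])[0]; print(o['ee_pos'],R.round(3),np.arctan2(R[1,0],R[0,0]),o['width'])
E
```

```text
[587.90210087 120.59128703 269.20205248] [[ 0.228  0.015  0.974]
 [-0.974 -0.004  0.228]
 [ 0.008 -1.     0.014]] -1.3407522662201208 21.01013502555188
```

Emit:
{"fn": "jog_arm", "kwargs": {
  "steps": [
    {"turn": [0,0,0],"dp": [0.01,-0.01,-0.4],"claw": 0.24},
    {"turn": [0,0,0],"dp": [0.01,-0.01,-0.8],"claw": 0.24},
    {"turn": [0,0,0],"dp": [0.01,-0.01,-1],"claw": 0.24},
    {"turn": [0,0,0],"dp": [0.01,-0.01,-1],"claw": 0.24},
    {"turn": [0,0,0],"dp": [0.01,-0.01,-1],"claw": 0.24}
  ]
}}

```text
t: 7.78
ee_pos: [588.3, 119.3, 189.5]
orientation: [-1.303, 1.026, -1.049]
ft_force: [-0.4, 0.8, 0.2]
width: 21.0
```

Emit:
{"fn": "jog_arm", "kwargs": {
  "steps": [
    {"turn": [0,0,0],"dp": [0,0,-0.1],"claw": 0.24},
    {"turn": [0,0,0],"dp": [0,0,-0.15],"claw": 0.24},
    {"turn": [0,0,0],"dp": [0,0,-0.18],"claw": 0.24},
    {"turn": [0,0,0],"dp": [0,0,-0.2],"claw": 0.24}
  ]
}}

```text
t: 8.12
ee_pos: [588.7, 119.4, 174.1]
orientation: [-1.302, 1.025, -1.05]
ft_force: [-3.4, -0.5, 18.1]
width: 21.1
```

Emit:
{"fn": "jog_arm", "kwargs": {
  "steps": [
    {"turn": [0,0,0],"dp": [-0.005,0,-0.06],"claw": 0.24},
    {"turn": [0,0,0],"dp": [-0.005,0,-0.09],"claw": 0.24},
    {"turn": [0,0,0],"dp": [-0.005,0,-0.09],"claw": 0.24}
  ]
}}

```text
t: 8.37
ee_pos: [589.7, 119.6, 172.1]
orientation: [-1.299, 1.022, -1.052]
ft_force: [-10.9, -1.5, 34.4]
width: 21.1
```

Emit:
{"fn": "jog_arm", "kwargs": {
  "steps": [
    {"turn": [0,0,0],"dp": [-0.01,0,0],"claw": 0.24},
    {"turn": [0,0,0],"dp": [-0.015,0,0.03],"claw": 0.24},
    {"turn": [0,0,0],"dp": [-0.015,0,0.1],"claw": 0.24},
    {"turn": [0,0,0],"dp": [-0.015,0,0.4],"claw": 0.24},
    {"turn": [0,0,0],"dp": [-0.015,0,0.8],"claw": 0.24},
    {"turn": [0,0,0],"dp": [-0.015,0,1],"claw": 0.24},
    {"turn": [0,0,0],"dp": [-0.015,0,1],"claw": 0.24}
  ]
}}

```text
t: 8.95
ee_pos: [590.7, 120.1, 256.1]
orientation: [-1.294, 1.018, -1.054]
ft_force: [0.8, -0.7, 0.0]
width: 21.2
```

Emit:
{"fn": "jog_arm", "kwargs": {
  "steps": [
    {"turn": [0,0,0],"dp": [-0.5,-0.4,0.6],"claw": 0.4},
    {"turn": [0,0,0],"dp": [-0.5,-0.4,0.6],"claw": 0.4},
    {"turn": [0,0,0],"dp": [-0.5,-0.4,0.6],"claw": 0.4},
    {"turn": [0,0,0],"dp": [-0.5,-0.4,0.6],"claw": 0.4}
  ]
}}

```text
t: 9.28
ee_pos: [550.7, 87.7, 304.4]
orientation: [-1.293, 1.018, -1.056]
ft_force: [0.0, -0.4, 0.0]
width: 34.7
```

```bash
cat > chk.py <<'E'
from h import *
import sys
d=snap('wrist',sys.argv[1])
u=np.array([np.cos(-1.339),np.sin(-1.339)]); n=np.array([-u[1],u[0]]); c=np.array([539,328.5])
px,P=cloud(d); a=(P[:,:2]-c)@u; b=(P[:,:2]-c)@n
for nm,s in [('barrel in',(abs(b)<3)&(a>160)&(a<185)&(P[:,2]>140)),('barrel out',(abs(b)<3)&(a>250)&(a<272)&(P[:,2]>140)),('collar',(abs(np.hypot(a-215,b)-15)<6)&(P[:,2]>165)&(P[:,2]<182)),('top',(np.hypot(a-215,b)<24)&(P[:,2]>195)&(P[:,2]<212))]:
    if s.sum()>10: print(nm,s.sum(),np.percentile(P[s][:,2],[25,50,75]).round(1))
q=P[s][:,:2]; v=np.linalg.svd(q-q.mean(0))[2][0]; print('yaw',np.arctan2(v[1],v[0]),cv2.minAreaRect(q.astype(np.float32)))
E
python3 chk.py w4
```

```text
barrel in 259 [155.1 155.7 156.7]
barrel out 232 [158.4 158.8 159.3]
collar 1466 [171.8 172.2 172.7]
top 1322 [201.2 201.8 202.4]
yaw -2.9084019325100248 ((588.9635009765625, 119.3865737915039), (46.3344612121582, 12.152752876281738), 13.19079303741455)
```

The key's collar is now at 172.2, down 5.2 mm from the start, so the gap is about 0.8 mm, and the paddle is square. Next is the bowl, so I'll move behind it.

Emit:
{"fn": "jog_arm", "kwargs": {
  "steps": [
    {"turn": [0,0,0.065],"dp": [-0.22,-1,0],"claw": 0.6},
    {"turn": [0,0,0.065],"dp": [-0.22,-1,0],"claw": 0.6},
    {"turn": [0,0,0.065],"dp": [-0.22,-1,0],"claw": 0.6}
  ]
}}

```text
t: 9.58
ee_pos: [531.5, 4.3, 301.2]
orientation: [-1.372, 0.865, -0.894]
ft_force: [-0.1, -0.2, -0.2]
width: 51.0
```

Emit:
{"fn": "jog_arm", "kwargs": {
  "steps": [
    {"turn": [0,0,0.065],"dp": [-0.22,-1,0],"claw": 0.6},
    {"turn": [0,0,0.065],"dp": [-0.22,-1,0],"claw": 0.6},
    {"turn": [0,0,0.065],"dp": [-0.22,-1,0],"claw": 0.6}
  ]
}}

```text
t: 9.83
ee_pos: [512.8, -79.0, 299.3]
orientation: [-1.434, 0.711, -0.733]
ft_force: [0.5, -0.0, -1.1]
width: 52.6
```

Emit:
{"fn": "jog_arm", "kwargs": {
  "steps": [
    {"turn": [0,0,0.065],"dp": [-0.22,-1,0],"claw": 0.6},
    {"turn": [0,0,0.065],"dp": [-0.22,-1,0],"claw": 0.6},
    {"turn": [0,0,0.065],"dp": [-0.22,-1,0],"claw": 0.6}
  ]
}}

```text
t: 10.08
ee_pos: [494.5, -162.3, 297.7]
orientation: [-1.484, 0.555, -0.571]
ft_force: [0.4, 0.4, -0.6]
width: 52.7
```

Emit:
{"fn": "jog_arm", "kwargs": {
  "steps": [
    {"turn": [0,0,0.065],"dp": [-0.22,-1,0],"claw": 0.6},
    {"turn": [0,0,0.065],"dp": [-0.22,-1,0],"claw": 0.6},
    {"turn": [0,0,0.065],"dp": [-0.22,-1,0],"claw": 0.6}
  ]
}}

```text
t: 10.33
ee_pos: [476.5, -245.7, 296.3]
orientation: [-1.52, 0.398, -0.41]
ft_force: [-0.7, 0.4, 0.6]
width: 52.3
```

Emit:
{"fn": "jog_arm", "kwargs": {
  "steps": [
    {"turn": [0,0,0.06],"dp": [-0.22,-0.8,0],"claw": 0.6},
    {"turn": [0,0,0.06],"dp": [-0.22,-0.8,0],"claw": 0.6},
    {"turn": [0,0,0.06],"dp": [-0.22,-0.8,0],"claw": 0.6},
    {"turn": [0,0,0.06],"dp": [-0.22,-0.8,0],"claw": 0.6}
  ]
}}

```text
t: 10.67
ee_pos: [459.1, -309.8, 295.0]
orientation: [-1.54, 0.258, -0.266]
ft_force: [-0.4, -0.2, -1.2]
width: 52.8
```

```bash
python3 - <<'E'
from h import *
from scipy.optimize import least_squares
d=snap('wrist','w5');o=d['obs'];R=cv2.Rodrigues(o['orientation'])[0];print(o['ee_pos'],R.round(3),np.arctan2(R[1,0],R[0,0]))
px,P=cloud(d)
s=(P[:,2]>51)&(P[:,2]<59)&(np.hypot(P[:,0]-494,P[:,1]+213.5)<95); c=P[s]
r=least_squares(lambda x:np.hypot(c[:,0]-x[0],c[:,1]-x[1])-x[2],[494,-213,73],loss='soft_l1',f_scale=2);print('bowl',s.sum(),r.x)
s0=pickle.load(open('scene0.pkl','rb'));px,P=cloud(s0)
s=(px[:,0]>210)&(px[:,0]<270)&(px[:,1]>160)&(px[:,1]<218)&(P[:,2]>15)&(P[:,2]<130)&(P[:,1]>-620); print('block',P[s].min(0),P[s].max(0)); b=P[s&(P[:,2]>80)]; print(b.min(0),b.max(0))
E
```

```text
[ 459.13014995 -309.82305082  295.01764762] [[ 0.945  0.007  0.328]
 [-0.328  0.013  0.945]
 [ 0.003 -1.     0.015]] -0.33407547708636043
bowl 3908 [ 491.49377854 -215.04184451   72.06922368]
block [ 232.74457535 -615.01776622   15.00222163] [ 504.53247481 -391.65874039  106.89011913]
[ 402.9463255  -550.64149363   80.28307061] [ 464.62045367 -416.10564173  106.89011913]
```

View pics/w5.png

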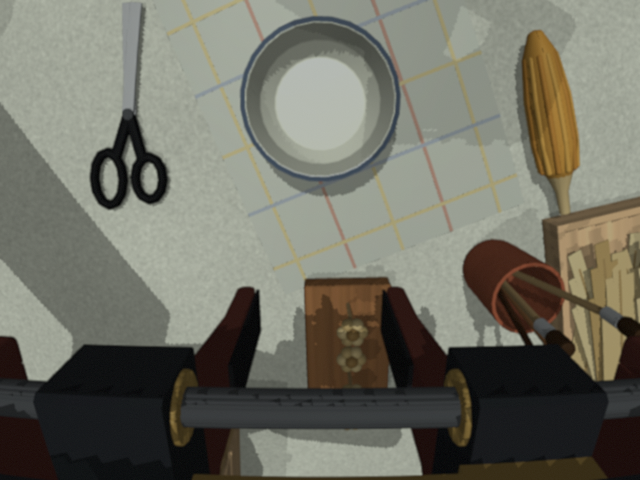

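Emit:
{"fn": "jog_arm", "kwargs": {
  "steps": [
    {"turn": [0.03,-0.01,-0.003],"dp": [-0.02,-0.02,-0.4],"claw": 0.6},
    {"turn": [0.06,-0.021,-0.003],"dp": [-0.02,-0.02,-0.8],"claw": 0.6},
    {"turn": [0.06,-0.021,-0.003],"dp": [-0.02,-0.02,-0.9],"claw": 0.6}
  ]
}}

```text
t: 10.97
ee_pos: [456.1, -308.7, 218.4]
orientation: [-1.335, 0.237, -0.288]
ft_force: [-1.4, 0.0, 0.2]
width: 52.9
```

Emit:
{"fn": "jog_arm", "kwargs": {
  "steps": [
    {"turn": [0,0,0],"dp": [0,0,-0.4],"claw": 0.6},
    {"turn": [0,0,0],"dp": [0,0,-0.8],"claw": 0.6},
    {"turn": [0,0,0],"dp": [0,0,-0.9],"claw": 0.6}
  ]
}}

```text
t: 11.22
ee_pos: [454.5, -305.6, 142.5]
orientation: [-1.332, 0.243, -0.284]
ft_force: [-1.3, 1.6, 0.7]
width: 52.5
```

Emit:
{"fn": "jog_arm", "kwargs": {
  "steps": [
    {"turn": [0,0,0],"dp": [0,0,-0.4],"claw": 0.6},
    {"turn": [0,0,0],"dp": [0,0,-0.8],"claw": 0.6},
    {"turn": [0,0,0],"dp": [0,0,-0.8],"claw": 0.6},
    {"turn": [0,0,0],"dp": [0,0,-0.8],"claw": 0.6}
  ]
}}

```text
t: 11.55
ee_pos: [454.7, -304.2, 78.7]
orientation: [-1.331, 0.245, -0.281]
ft_force: [0.7, 0.0, 0.2]
width: 52.5
```

```bash
python3 - <<'E'
from h import *
o=ctrl.get_obs(); R=cv2.Rodrigues(o['orientation'])[0]; print(o['ee_pos'],R.round(3),np.arctan2(R[1,0],R[0,0]),o['width'])
E
```

```text
[ 454.72728065 -304.21108741   78.69424993] [[ 0.941  0.061  0.333]
 [-0.338  0.213  0.917]
 [-0.015 -0.975  0.221]] -0.3452907757262857 52.48108129627039
```

Emit:
{"fn": "jog_arm", "kwargs": {
  "steps": [
    {"turn": [0,0,0],"dp": [0.036,-0.08,-0.3],"claw": 0.6},
    {"turn": [0,0,0],"dp": [0.036,-0.08,-0.6],"claw": 0.6},
    {"turn": [0,0,0],"dp": [0.036,-0.08,-0.66],"claw": 0.6},
    {"turn": [0,0,0],"dp": [0.036,-0.08,-0.66],"claw": 0.6}
  ]
}}

```text
t: 11.88
ee_pos: [458.1, -310.5, 27.0]
orientation: [-1.331, 0.245, -0.281]
ft_force: [0.1, 0.3, 0.3]
width: 52.6
```

```bash
python3 - <<'E'
from h import *
print(ctrl.get_obs()['ee_pos'])
d=snap('side','d6'); cv2.imwrite('pics/d6c.png',cv2.resize(d['img'][180:330,320:500,::-1],None,fx=4,fy=4,interpolation=2))
E
```

```text
[ 458.11564985 -310.4539333    26.96236488]
```

View pics/d6c.png

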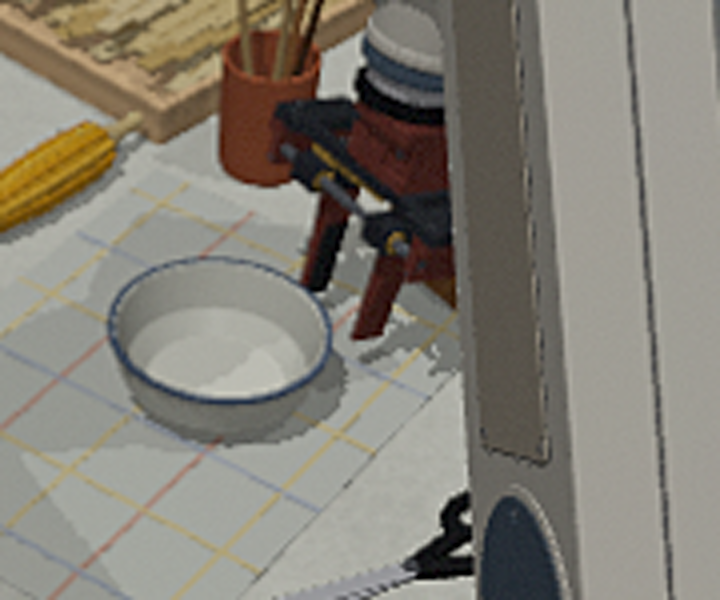

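Emit:
{"fn": "jog_arm", "kwargs": {
  "steps": [
    {"turn": [0,0,0],"dp": [0.03,0.08,0],"claw": 0.6},
    {"turn": [0,0,0],"dp": [0.06,0.16,0],"claw": 0.6},
    {"turn": [0,0,0],"dp": [0.085,0.24,0],"claw": 0.6},
    {"turn": [0,0,0],"dp": [0.115,0.32,0],"claw": 0.6},
    {"turn": [0,0,0],"dp": [0.14,0.4,0],"claw": 0.6},
    {"turn": [0,0,0],"dp": [0.17,0.48,0],"claw": 0.6},
    {"turn": [0,0,0],"dp": [0.2,0.56,0],"claw": 0.6},
    {"turn": [0,0,0],"dp": [0.23,0.64,0],"claw": 0.6},
    {"turn": [0,0,0],"dp": [0.258,0.72,0],"claw": 0.6}
  ]
}}

```text
t: 12.68
ee_pos: [479.6, -252.8, 27.7]
orientation: [-1.332, 0.244, -0.282]
ft_force: [-1.1, -3.1, 1.6]
width: 52.6
```

```bash
cat > bowl.py <<'E'
from h import *
import sys
from scipy.optimize import least_squares
for n in sys.argv[2:]:
    d=snap(n,n[0]+sys.argv[1]); px,P=cloud(d); e=d['obs']['ee_pos']
    g=np.array([e[0]+.337*85,e[1]+.941*85])
    s=(P[:,2]>49)&(P[:,2]<60)&(np.hypot(P[:,0]-g[0],P[:,1]-g[1])<100)&(np.hypot(P[:,0]-g[0],P[:,1]-g[1])>55)&(((P[:,:2]-g)@[.337,.941])>-50); c=P[s]
    r=least_squares(lambda x:np.hypot(c[:,0]-x[0],c[:,1]-x[1])-73,g,loss='soft_l1',f_scale=2);print(n,s.sum(),'bowl',r.x.round(1),'to go',(np.array([597.6,80.3])-r.x).round(1),'tcp',e.round(1),c[:,2].mean())
E
python3 bowl.py 7 scene side wrist
```

```text
scene 249 bowl [ 510.3 -183.4] to go [ 87.3 263.7] tcp [ 479.6 -252.8   27.7] 53.764476225051084
side 297 bowl [ 508.4 -181.4] to go [ 89.2 261.7] tcp [ 479.5 -251.6   27.6] 54.82586592898047
wrist 13537 bowl [ 506.7 -184.9] to go [ 90.9 265.2] tcp [ 479.2 -251.9   27.5] 53.92683708025019
```

View pics/s7.png

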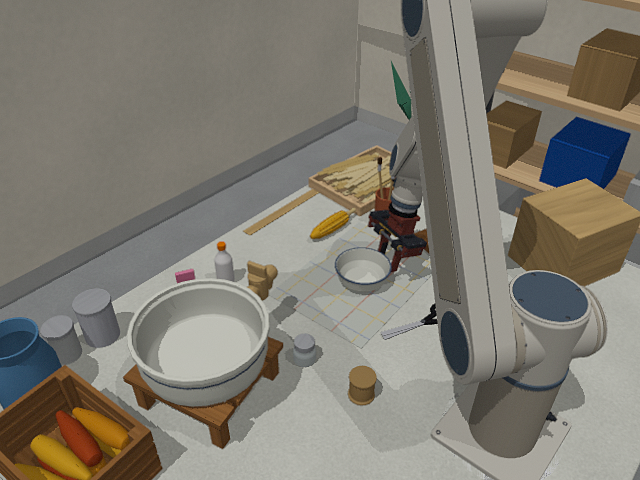

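Emit:
{"fn": "jog_arm", "kwargs": {
  "steps": [
    {"turn": [0,0,0],"dp": [0.03,0.09,0],"claw": 0.6},
    {"turn": [0,0,0],"dp": [0.065,0.19,0],"claw": 0.6},
    {"turn": [0,0,0],"dp": [0.1,0.28,0],"claw": 0.6},
    {"turn": [0,0,0],"dp": [0.13,0.38,0],"claw": 0.6},
    {"turn": [0,0,0],"dp": [0.165,0.47,0],"claw": 0.6},
    {"turn": [0,0,0],"dp": [0.2,0.56,0],"claw": 0.6},
    {"turn": [0,0,0],"dp": [0.23,0.66,0],"claw": 0.6},
    {"turn": [0,0,0],"dp": [0.26,0.75,0],"claw": 0.6},
    {"turn": [0,0,0],"dp": [0.3,0.85,0],"claw": 0.6},
    {"turn": [0,0,0],"dp": [0.33,0.94,0],"claw": 0.6}
  ]
}}

```text
t: 13.67
ee_pos: [505.8, -176.2, 27.5]
orientation: [-1.331, 0.244, -0.281]
ft_force: [-0.5, -2.2, -1.0]
width: 52.8
```

Emit:
{"fn": "jog_arm", "kwargs": {
  "steps": [
    {"turn": [0,0,0],"dp": [0.03,0.09,0],"claw": 0.6},
    {"turn": [0,0,0],"dp": [0.065,0.19,0],"claw": 0.6},
    {"turn": [0,0,0],"dp": [0.1,0.28,0],"claw": 0.6},
    {"turn": [0,0,0],"dp": [0.13,0.38,0],"claw": 0.6},
    {"turn": [0,0,0],"dp": [0.165,0.47,0],"claw": 0.6},
    {"turn": [0,0,0],"dp": [0.2,0.56,0],"claw": 0.6},
    {"turn": [0,0,0],"dp": [0.23,0.66,0],"claw": 0.6},
    {"turn": [0,0,0],"dp": [0.26,0.75,0],"claw": 0.6},
    {"turn": [0,0,0],"dp": [0.3,0.85,0],"claw": 0.6},
    {"turn": [0,0,0],"dp": [0.33,0.94,0],"claw": 0.6}
  ]
}}

```text
t: 14.5
ee_pos: [532.5, -100.1, 27.5]
orientation: [-1.331, 0.244, -0.281]
ft_force: [-0.9, -1.6, -0.1]
width: 52.5
```

```bash
python3 bowl.py 8 scene wrist
```

```text
scene 226 bowl [562.9 -30.5] to go [ 34.7 110.8] tcp [ 532.5 -100.1   27.5] 53.533800297926234
wrist 13478 bowl [559.7 -32.2] to go [ 37.9 112.5] tcp [532.6 -99.1  27.5] 53.92673656188889
```

View pics/s8.png

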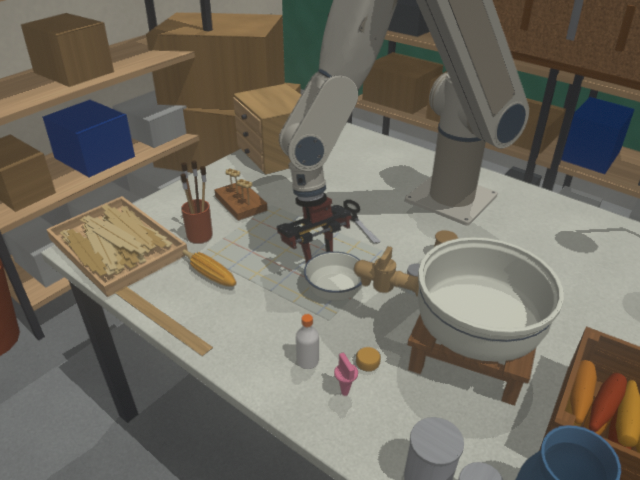

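Emit:
{"fn": "jog_arm", "kwargs": {
  "steps": [
    {"turn": [0,0,0],"dp": [0.03,0.09,0],"claw": 0.6},
    {"turn": [0,0,0],"dp": [0.065,0.19,0],"claw": 0.6},
    {"turn": [0,0,0],"dp": [0.1,0.28,0],"claw": 0.6},
    {"turn": [0,0,0],"dp": [0.13,0.38,0],"claw": 0.6},
    {"turn": [0,0,0],"dp": [0.16,0.47,0],"claw": 0.6},
    {"turn": [0,0,0],"dp": [0.19,0.56,0],"claw": 0.6},
    {"turn": [0,0,0],"dp": [0.22,0.66,0],"claw": 0.6},
    {"turn": [0,0,0],"dp": [0.25,0.75,0],"claw": 0.6}
  ]
}}

```text
t: 15.27
ee_pos: [552.6, -38.7, 27.4]
orientation: [-1.331, 0.243, -0.279]
ft_force: [-1.1, -3.0, -0.7]
width: 52.4
```

```bash
python3 bowl.py 9 scene wrist; python3 -c "
import cv2
a=cv2.imread('pics/s9.png');cv2.imwrite('pics/s9c.png',cv2.resize(a[170:320,260:460],None,fx=4,fy=4,interpolation=2))"
```

```text
scene 203 bowl [582.5  30.7] to go [15.1 49.6] tcp [552.6 -38.7  27.4] 53.678840808617984
wrist 13504 bowl [579.8  29.2] to go [17.8 51.1] tcp [552.9 -37.7  27.5] 53.92554553675546
```

View pics/s9c.png

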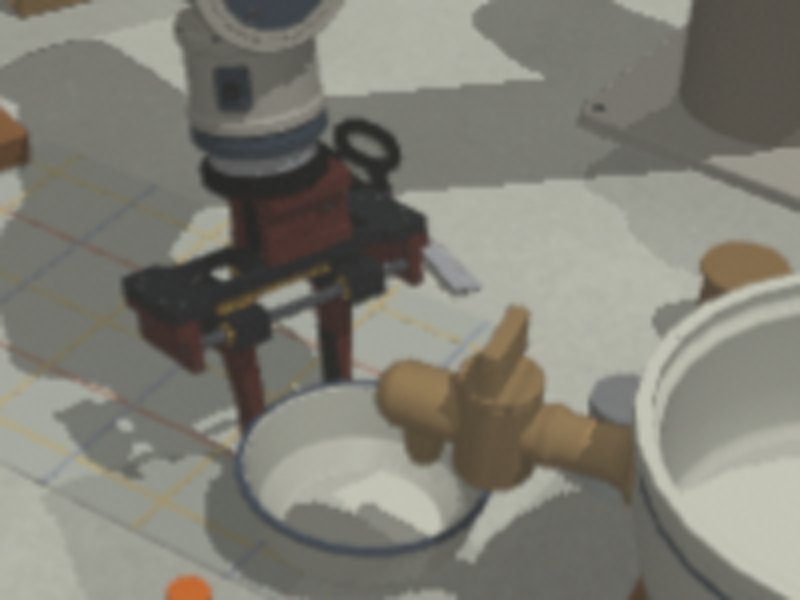

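Emit:
{"fn": "jog_arm", "kwargs": {
  "steps": [
    {"turn": [0,0,0],"dp": [0.03,0.09,0],"claw": 0.6},
    {"turn": [0,0,0],"dp": [0.065,0.18,0],"claw": 0.6},
    {"turn": [0,0,0],"dp": [0.09,0.26,0],"claw": 0.6},
    {"turn": [0,0,0],"dp": [0.12,0.34,0],"claw": 0.6},
    {"turn": [0,0,0],"dp": [0.14,0.41,0],"claw": 0.6},
    {"turn": [0,0,0],"dp": [0.16,0.48,0],"claw": 0.6},
    {"turn": [0,0,0],"dp": [0.18,0.54,0],"claw": 0.6},
    {"turn": [0,0,0],"dp": [0.2,0.58,0],"claw": 0.6}
  ]
}}

```text
t: 16.03
ee_pos: [568.7, 8.8, 27.5]
orientation: [-1.33, 0.242, -0.278]
ft_force: [-0.7, -1.9, -0.2]
width: 52.6
```

```bash
python3 bowl.py 10 scene wrist
```

```text
scene 283 bowl [598.7  78.2] to go [-1.1  2.1] tcp [568.7   8.8  27.5] 53.53451503204199
wrist 11889 bowl [596.7  77.8] to go [0.9 2.5] tcp [569.    9.1  27.5] 54.05115707071343
```

View pics/w10.png

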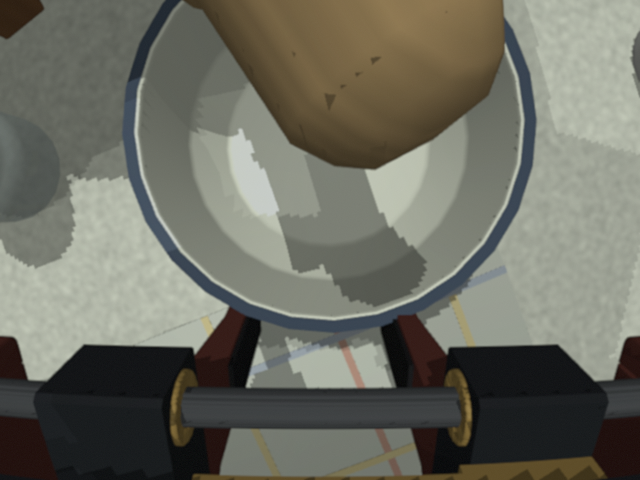

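The bowl is within about 3 mm of the spot under the spout. I'll back off, go up and check everything.

Emit:
{"fn": "jog_arm", "kwargs": {
  "steps": [
    {"turn": [0,0,0],"dp": [-0.1,-0.28,0],"claw": 0.6},
    {"turn": [0,0,0],"dp": [-0.2,-0.56,0],"claw": 0.6},
    {"turn": [0,0,0],"dp": [-0.33,-0.95,0],"claw": 0.6},
    {"turn": [0,0,0],"dp": [-0.33,-0.95,0],"claw": 0.6}
  ]
}}

```text
t: 16.47
ee_pos: [541.6, -70.6, 27.6]
orientation: [-1.331, 0.244, -0.281]
ft_force: [0.4, -0.6, -0.4]
width: 52.6
```

Emit:
{"fn": "jog_arm", "kwargs": {
  "steps": [
    {"turn": [0,0,0],"dp": [-0.3,-0.8,0.5],"claw": 0.6},
    {"turn": [0,0,0],"dp": [-0.3,-0.8,1],"claw": 0.6},
    {"turn": [0,0,0],"dp": [-0.3,-0.8,1],"claw": 0.6}
  ]
}}

```text
t: 16.72
ee_pos: [517.2, -136.3, 109.1]
orientation: [-1.33, 0.245, -0.282]
ft_force: [1.9, -0.1, -0.3]
width: 52.4
```

Emit:
{"fn": "jog_arm", "kwargs": {
  "steps": [
    {"turn": [-0.06,0.02,0],"dp": [0,0,0.5],"claw": 0.6},
    {"turn": [-0.06,0.02,0],"dp": [0,0,1],"claw": 0.6},
    {"turn": [-0.06,0.02,0],"dp": [0,0,1],"claw": 0.6}
  ]
}}

```text
t: 16.97
ee_pos: [521.8, -136.8, 196.5]
orientation: [-1.533, 0.267, -0.278]
ft_force: [1.4, 0.1, 0.6]
width: 52.7
```

Emit:
{"fn": "jog_arm", "kwargs": {
  "steps": [
    {"turn": [0,0,0],"dp": [0.2,0.4,0.5],"claw": 0.6},
    {"turn": [0,0,0],"dp": [0.4,0.8,1],"claw": 0.6},
    {"turn": [0,0,0],"dp": [0.5,1,1],"claw": 0.6},
    {"turn": [0,0,0],"dp": [0.5,1,1],"claw": 0.6}
  ]
}}

```text
t: 17.3
ee_pos: [566.3, -52.9, 281.6]
orientation: [-1.53, 0.258, -0.283]
ft_force: [0.6, 0.4, 0.1]
width: 53.1
```

Emit:
{"fn": "jog_arm", "kwargs": {
  "steps": [
    {"turn": [0,0,0],"dp": [0.5,1,0.5],"claw": 0.6},
    {"turn": [0,0,0],"dp": [0.5,1,0.5],"claw": 0.6},
    {"turn": [0,0,0],"dp": [0.5,1,0.5],"claw": 0.6},
    {"turn": [0,0,0],"dp": [0.5,1,0.5],"claw": 0.6}
  ]
}}

```text
t: 17.63
ee_pos: [608.5, 30.5, 323.1]
orientation: [-1.527, 0.252, -0.283]
ft_force: [-0.4, -0.1, -1.0]
width: 52.8
```

```bash
python3 chk.py w11; python3 - <<'E'
from h import *
from scipy.optimize import least_squares
g=np.array([598,79.])
for n in ['scene','side','wrist']:
    d=snap(n,n+'11'); px,P=cloud(d); rr=np.hypot(P[:,0]-g[0],P[:,1]-g[1])
    s=(P[:,2]>50)&(P[:,2]<60)&(rr<90)&(rr>60); c=P[s]
    r=least_squares(lambda x:np.hypot(c[:,0]-x[0],c[:,1]-x[1])-73,g,loss='soft_l1',f_scale=2);
    A=np.c_[c,np.ones(len(c))]; v=np.linalg.lstsq(np.c_[c[:,:2]-g,np.ones(len(c))],c[:,2],rcond=None)[0]
    print(n,s.sum(),r.x.round(1),'slope/z',v.round(3))
print(ctrl.get_obs()['ee_pos'],ctrl.get_obs()['ft_force'])
E
```

```text
barrel in 256 [155.1 155.6 156.3]
barrel out 203 [158.2 158.8 159.4]
collar 1399 [171.7 172.2 172.7]
top 1218 [201.  201.8 202.4]
yaw -2.910973016786923 ((588.7077026367188, 119.315185546875), (47.125518798828125, 11.981783866882324), 13.064398765563965)
scene 387 [599.3  79.2] slope/z [ 7.0000e-03 -1.0000e-03  5.3717e+01]
side 226 [597.7  80.3] slope/z [-1.5000e-02 -3.0000e-03  5.4726e+01]
wrist 2775 [596.2  78.8] slope/z [1.0000e-03 3.0000e-03 5.4639e+01]
[605.07968771  26.26492725 320.0097186 ] [-0.12925833 -0.23184472 -0.05988733]
```

View pics/w11.png

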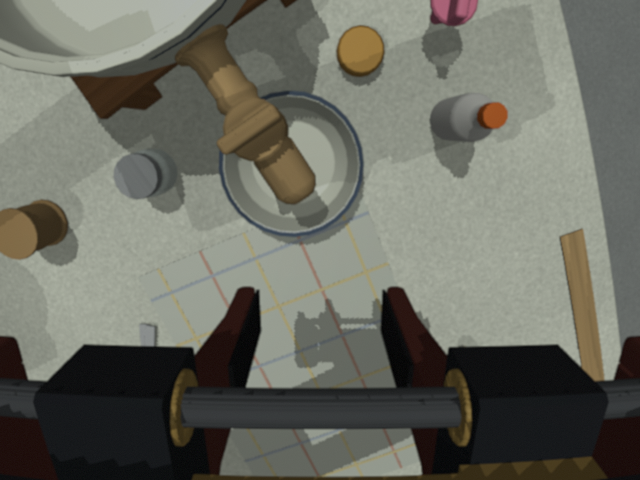

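View pics/scene11.png

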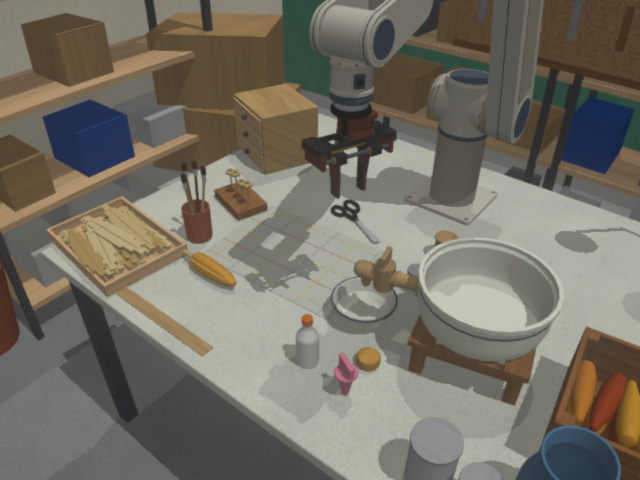

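The bowl is under the spout and level, the key is square and home, the bystanders are where they were, and the robot is clear. I'm handing the job in.

```bash
python3 -c "
from workcell import ctrl
print(ctrl.close_job())"
```

```text
the job is handed in; nothing more can be done
None
```

The tap is shut, the drip bowl stands under the spout, and I handed the job in at about 18 s of the 54 s allowed. No verdict was reported.

- **Key:** I turned it about 88° clockwise while pressing it down. With roughly 46° still to go, depth put the collar about 5.5 mm down.
- **Re-press:** The first release pulled the key back up about 2 mm, to a gap of around 2.5 mm. I pressed it again with the open fingertips on the collar (34 N on the wrist).
- **Final key check:** From depth, the collar is 5.2 mm below where it started, a gap of about 0.8 mm. It read the same about 8 s apart. The paddle is square to the barrel within about 0.01 rad.
- **Bowl:** I pushed it about 313 mm with two fingers. The three cameras place its centre within about 2.5 mm of the spout's line. They differ from each other by up to 3 mm. The rim reads level within 0.015 rad.
- **Other things:** In the last pictures I saw no change in the position of the bystanders or the pink look-alike; I judged this by eye and did not measure it. The arm was clear of everything at hand-in.

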